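Contact-test the wound coils in their foam case and unload them

ROBOT

A 7-joint arm with a two-finger parallel gripper is mounted at the origin on the work surface. World frame = base frame: x ahead of the robot, y to its left, z up, the work surface at z = 0. Lengths are in mm, angles in degrees, forces in N, time in s.
With the tool pointing down it reaches from about 425 to 875 mm from the base axis. Payload 4.7 kg.
Tool frame: the origin (TCP) lies midway between the tips of the shut fingers; the grasp point (between the pads) lies 19 mm behind it; z points along the fingers, y is the line along which they close (so a half turn about z gives the same grasp; the last joint's range is limited). The gripper opens to 87 mm and grips with 3 to 60 N. Pads are 19 mm wide; open, the fingers measure 117 mm over their backs; the gripper's body (75 mm by 190 mm) begins 51 mm behind the grasp point.
Start: joints at [76.553, 18.392, -4.016, 83.108, 1.295, 78.541, -3.26], TCP at [160.035, -630.011, 222.587] pointing down, gripper open.
Joint ranges: [-163.93, 163.93], [-17.29, 119.83], [-79.2, 71.16], [3.27, 140.29], [-89.18, 269.18], [5.43, 117.66], [-154.24, 154.24]. Speed limits (degrees/s): [147.25, 147.25, 180, 180, 180, 180, 180].

INTERFACE

Orientations are given as [roll, pitch, yaw] about the fixed x, y, z axes, in that order (R = Rz(yaw) Ry(pitch) Rx(roll)).
In Python, from workcell import env, grab_frame, calibration, boxes_of, outline_of gives the robot as it stands.
- The arm moves only by the shell command python3 -m jog 'ROWS'. ROWS is text: rows parted by semicolons, each of 7 numbers parted by spaces: the shift along the tool's x, y, z in mm, then the turn, a rotation vector about the tool's x, y, z in degrees, then the opening, from -1 (shut) to 1 (fully open). A call has exactly 10 rows; each row shifts and turns the commanded pose from where the row before left it, along the tool's axes as they then stand; what a row does not reach is not made up. A row lasts 1/12 s, in which the tool goes at most 41.7 mm and 7.16 degrees, less where a joint would pass 70% of its speed; a pose out of reach is approached as far as the arm can. A call with a gripper value outside its range is refused whole. The fingers move at their own pace and stop on an object; the grip force is fixed at half the most. Time passes only in rows, so rows that do not move let the fingers close, or fill a call up. It gives the time, the measured TCP pose, the force, the opening and the grip force at its end, in the units of the state.
- env.observe(): the state, without advancing time (a new reading comes with each control period).
- grab_frame(name): name is "side" or "top"; returns (picture, depth): 420x560x3 uint8, red, green, blue; 420x560 float32, mm along the optical axis (not along the pixel's ray), 0 where there is no reading.
- calibration(name): a dict with "camera_matrix" (3x3 intrinsics, pixels), "k1" (the pictures are not rectified: a ray, as slopes to the right and down, at radius r is drawn at 1 + k1 r^2 times it, then the intrinsics apply), "pose" (4x4, takes a point from camera to world coordinates). Camera axes: x right, y down, z forward; pixel columns grow to the right and rows downward; lengths in mm; the calibration is good to about 2 mm. A picture is of the moment at which its call begins. calibration takes no time and is no camera call.
- env.hand_in(): hands the job in; it is judged then, once.
Trained networks look in the newest picture that a camera, given by its name, has taken for a name from the list of things; names that differ only in an ending like _2 or _b are one class to them, and where a whole thing is asked for, a point or a joint stands for the part that bears it (a point fixed in the world has none). Each returns a list of dicts, best first, with "score" (0 to 1); they miss things now and then, are a little off and sometimes report something else, mostly with a low value. They report only what shows in the picture. A call takes as long as a camera call. They do not tell look-alikes from the thing itself.
- boxes_of(camera, target): "xy" ([column, row] in pixels, amid what is visible of it).
- outline_of(camera, target): "region" (420x560 bool, what is visible of it) and "xy" ([column, row] in pixels, amid what is visible of it).
The state is a dict: "time_s": time; "joint_pos": joint angles; "qd": joint speeds; "tau": joint torques, N m; "tool_pos": TCP position; "eef_rot": TCP orientation; "ft_force": force on the tool from outside, world axes, zero at the start; "moment": the same for the moment, N m; "grip_width": finger opening in mm; "grasp_force": force on a finger pad.
Only numpy, scipy, OpenCV 4.12 (cv2) and the standard library are available. Lean on these libraries where they do the work, as an engineer would, in place of code of your own. Each camera call takes 0.05 s, during which the arm holds its last target. There are 200 camera calls.

TASK

Pull the contact probe out of its tight foam cutout, touch its tip to the tester's stud to prove it, then touch it lightly to the top of each coil's stud, going from the shortest coil present up to the tallest, resting about half a second on each, all with the coils still in the case. Then stand the probe tip down in the tester's open well and let go, and only after that pull every coil out of its tight cutout by its stud and stand them all upright on the floor of the grey tray. Leave the other things on the bench alone.

Things in the scene. Friction and masses are not known exactly. Their poses are not given: they have to be found in the camera images.
- case: fixed kit case full of black foam, 198 by 248 mm, flat top 70 mm above the bench; origin at the centre of its underside. Square 66 mm coil cutouts, 26 mm deep, at (-45,72), (45,72), (-45,-18), (45,-18) mm in its x, y, some empty; square 28 mm probe cutout, 62 mm deep, at (0,-88) mm. In each a sprung foam cheek squeezes the part with friction.
- probe: contact probe standing tip down in the case, 140 mm long, 0.14 kg: grey square handle 26 by 26 mm from 40 to 140 mm above the tip, below it a round 12 mm brass nose tapering to a flat 6 mm tip. Origin at the tip, z up the handle, x, y square to its flat sides. 80 mm of handle stands out of the foam; tight (about 8 to 18 N) for the first 20 mm or so, small wiggles ease it; clear after 65 mm.
- probe_tip (a point): the probe's tip, the centre of its flat end
- tester: fixed bench tester: white box 110 by 90 mm, 60 mm high, with a brass contact stud (18 mm across, 25 mm tall) on its far part, and at its near end a black open-topped square probe well, 76 mm outside, 64 mm inside, walls 6 mm, rim 85 mm above the bench. Origin on the bench under the middle; its x axis runs from well to stud.
- tester_stud (a point): centre of the flat top of the tester's contact stud, 85 mm above the bench
- tester_well (a point): centre of the inner floor of the tester's probe well, 6 mm above the bench (axes as the tester's); the rim is 79 mm above it. A probe stood in the well leans against a wall, safely.
- tray: loose grey open tray, 188 by 188 mm outside, walls 6 mm thick and 28 mm high, floor 6 mm thick, 0.9 kg; origin at the centre of its underside, axes along its sides. Empty at the start; takes four coils two by two.
- coil0: potted copper coil, the shortest kind: upright round body 64 mm across and 30 mm tall, with a central round brass stud 18 mm across that rises 30 mm more (60 mm in all), 0.22 kg give or take a quarter; origin at the centre of its underside. In one of the coil cutouts, or absent. Pulled out by the stud: tight (about 8 to 18 N plus weight) over the 26 mm depth, small wiggles ease it.
- coil0_top (a point): centre of the flat top of that coil's stud, its test point
- coil1: potted copper coil, the second shortest kind: upright round body 64 mm across and 40 mm tall, with a central round brass stud 18 mm across that rises 30 mm more (70 mm in all), 0.29 kg give or take a quarter; origin at the centre of its underside. In one of the coil cutouts, or absent. Pulled out by the stud: tight (about 8 to 18 N plus weight) over the 26 mm depth, small wiggles ease it.
- coil1_top (a point): centre of the flat top of that coil's stud, its test point
- coil2: potted copper coil, the second tallest kind: upright round body 64 mm across and 50 mm tall, with a central round brass stud 18 mm across that rises 30 mm more (80 mm in all), 0.36 kg give or take a quarter; origin at the centre of its underside. In one of the coil cutouts, or absent. Pulled out by the stud: tight (about 8 to 18 N plus weight) over the 26 mm depth, small wiggles ease it.
- coil2_top (a point): centre of the flat top of that coil's stud, its test point
- coil3: potted copper coil, the tallest kind: upright round body 64 mm across and 60 mm tall, with a central round brass stud 18 mm across that rises 30 mm more (90 mm in all), 0.43 kg give or take a quarter; origin at the centre of its underside. In one of the coil cutouts, or absent. Pulled out by the stud: tight (about 8 to 18 N plus weight) over the 26 mm depth, small wiggles ease it.
- coil3_top (a point): centre of the flat top of that coil's stud, its test point
- tape: bystander, to be left alone: roll of tape lying flat, 90 mm across, 25 mm high
- driver: bystander, to be left alone: short screwdriver, 130 mm, lying on the bench
- roller: bystander, to be left alone: black rubber roller standing on end, 66 mm across, 50 mm high
There are look-alikes about, which are no part of the job. What is shaped like the coil3 but green or pink is not meant.

How it is judged:
By the outcome, as a careful person would: the job done as asked, in the order asked, and still so for the second after the job is handed in, with the robot touching nothing.
Of coil0, coil1, coil2, coil3 only 2 to 4 are there at a start; the rules pass over those that are not, and their reading is None.
At some moment in a run one of tray may be knocked a few centimetres aside while the robot is not near it.
It also fails if it takes over 210 s, if anything falls off the work surface, if the arm or the gripper's body presses on something with over 40 N, if the wrist force passes 120 N, or if a joint passes its speed limit or range.

## Working session

There is one attempt and no reset: what is moved stays moved. The work goes in short steps, Python scripts to look and compute and a shell command to move; the robot and the scene stay as the last step left them, time stands still between calls to the robot, and variables do not carry over. Pictures are saved under pics/ and viewed, at most 14 in all, crops included, and the job is handed in when it is done.

```bash
ls; mkdir -p pics; cat > h.py <<'E'
import numpy as np, cv2
from workcell import env, grab_frame, calibration, boxes_of, outline_of
def world(cam,uv,depth=None,z=None):
    c=calibration(cam);K=np.array(c["camera_matrix"],float);T=np.array(c["pose"],float);k=c["k1"]
    uv=np.asarray(uv,float).reshape(-1,2)
    n=cv2.undistortPoints(uv.reshape(-1,1,2),K,np.array([k,0,0,0,0.])).reshape(-1,2)
    d=np.c_[n,np.ones(len(n))]
    if depth is not None: p=d*np.asarray(depth,float).reshape(-1,1); return p@T[:3,:3].T+T[:3,3]
    w=d@T[:3,:3].T; s=(z-T[2,3])/w[:,2]; return T[:3,3]+w*s[:,None]
def cloud(cam,dep):
    v,u=np.mgrid[0:dep.shape[0],0:dep.shape[1]]
    P=world(cam,np.c_[u.ravel(),v.ravel()],depth=dep.ravel()).reshape(dep.shape+(3,)); P[dep<=0]=np.nan
    return P
E
python3 - <<'E'
from h import *
for n in("side","top"):
    im,d=grab_frame(n); cv2.imwrite(f"pics/{n}0.png",im[:,:,::-1]); np.savez(f"{n}0.npz",im=im,d=d)
    print(n,np.round(calibration(n)["pose"],3).tolist(),calibration(n)["camera_matrix"],calibration(n)["k1"])
P={}
for n in("top","side"):
    d=np.load(f"{n}0.npz")["d"];C=cloud(n,d)
    for t in["case","probe","tester","tray","coil0","coil1","coil2","coil3","tester_stud","tester_well","tape","roller"]:
        for b in outline_of(n,t)[:4]:
            m=b["region"]; print(n,t,round(b["score"],2),np.round(b["xy"]).tolist(),m.sum(),np.round(np.nanmedian(C[m],0)), np.round(np.nanmax(C[m][:,2])))
print({k:np.round(v,2).tolist() if not np.isscalar(v) else v for k,v in env.observe().items()})
E
```

```text
pics
side [[1.0, -0.024, 0.018, 474.112], [-0.03, -0.742, 0.67, -668.834], [-0.003, -0.67, -0.742, 896.02], [0.0, 0.0, 0.0, 1.0]] [[394.84233143   0.         282.54011634]
 [  0.         394.84233143 215.02618329]
 [  0.           0.           1.        ]] -0.007730339058097271
top [[0.016, -0.995, 0.095, 389.983], [-1.0, -0.014, 0.024, -13.261], [-0.022, -0.096, -0.995, 1203.512], [0.0, 0.0, 0.0, 1.0]] [[430.75565713   0.         277.4874569 ]
 [  0.         430.75565713 208.13142564]
 [  0.           0.           1.        ]] 0.015967767929469495
top case 0.88 [361.0, 186.0] 5400 [ 568. -209.   68.] 147.0
top probe 0.73 [406.0, 180.0] 236 [ 578. -304.  138.] 154.0
top tester 0.61 [192.0, 184.0] 4683 [571. 246.   6.] 35.0
top tester 0.57 [285.0, 182.0] 2279 [578.  -9.  60.] 91.0
top tray 0.95 [194.0, 185.0] 4560 [572. 245.   6.] 35.0
top coil0 0.9 [377.0, 193.0] 572 [ 534. -237.  104.] 140.0
top coil0 0.89 [340.0, 163.0] 492 [ 619. -149.   94.] 127.0
top coil0 0.75 [348.0, 246.0] 518 [ 399. -168.   60.] 94.0
top coil0 0.67 [390.0, 243.0] 555 [ 409. -291.   60.] 93.0
top coil1 0.9 [3
[... 1961 characters left out ...]
06.] 139.0
side tester_stud 0.62 [311.0, 244.0] 2712 [575. -29.  60.] 90.0
side tester_well 0.86 [314.0, 244.0] 2736 [575. -28.  60.] 90.0
side tester_well 0.35 [348.0, 318.0] 651 [ 626. -246.   76.] 153.0
side tester_well 0.16 [328.0, 340.0] 368 [ 581. -321.  133.] 154.0
side tape 0.72 [279.0, 146.0] 344 [497. 469.  23.] 30.0
{'time_s': 1.3, 'joint_pos': [76.55, 18.39, -4.02, 83.11, 1.29, 78.54, -3.26], 'qd': [0.06, -0.0, 0.04, -0.04, -0.02, 0.02, 0.03], 'tau': [-0.0, -49.11, -0.4, -31.28, -0.06, 0.03, 0.0], 'tool_pos': [160.06, -630.01, 222.6], 'eef_rot': [179.99, 0.0, 14.26], 'ft_force': [0.78, 0.37, 0.44], 'moment': [0.01, -0.03, 0.0], 'grasp_force': 0.0, 'grip_width': 87.04986015218333}
```

```bash
python3 - <<'E'
import cv2
a=cv2.imread("pics/top0.png")[120:280,150:510];cv2.imwrite("pics/top0c.png",cv2.resize(a,None,fx=2.2,fy=2.2,interpolation=cv2.INTER_CUBIC))
a=cv2.imread("pics/side0.png")[200:420,200:460];cv2.imwrite("pics/side0c.png",cv2.resize(a,None,fx=2.6,fy=2.6,interpolation=cv2.INTER_CUBIC))
E
```

```text
(no output)
```

View pics/top0c.png

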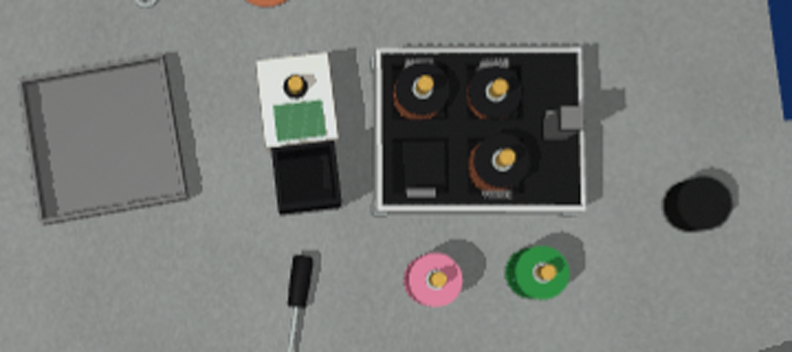

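View pics/side0c.png

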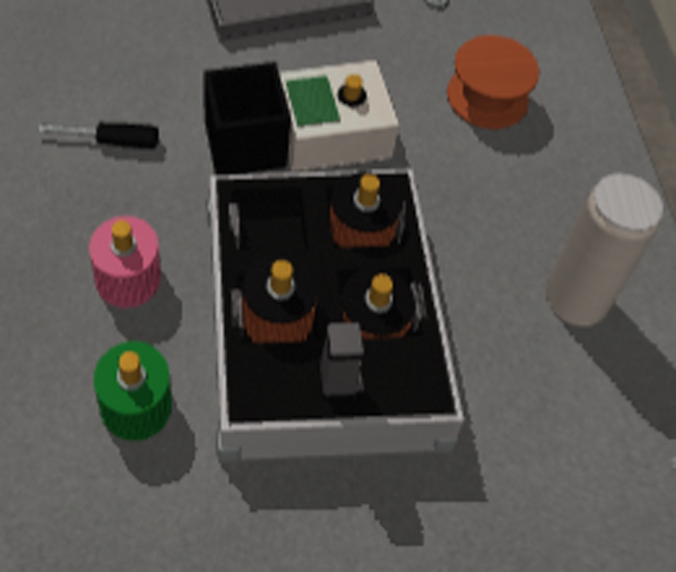

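The pictures show three coils in the case, told apart by their full-image pixels in the top view:
- **(340,163):** body top z≈94, so coil2.
- **(377,193):** body top z≈104, so coil3.
- **about (376,161):** body top z≈76, so coil0.

The pink (348,246) and green (390,243) ones stand on the bench and are look-alikes, so I leave them out. The crops above confirm this. Next I refine the poses.

```bash
cat > m.py <<'E'
from h import *
def model(c,s,yaw): pass
if __name__=="__main__":
    guess=dict(coil2=(622,-150,124),coil3=(532,-240,134),coil0=(622,-240,104),tstud=(605,-10,85),probe=(578,-310,148))
    for cam in("top","side"):
        z=np.load(f"{cam}0.npz");im=z["im"].astype(int);C=cloud(cam,z["d"])
        br=(im[...,0]>im[...,2]+50)&(im[...,0]>im[...,1]+15)
        for n,(x,y,h) in guess.items():
            near=(np.abs(C[...,0]-x)<25)&(np.abs(C[...,1]-y)<25)&(np.abs(C[...,2]-h)<(4))
            if n!="probe": near&=br
            p=C[near]; print(cam,n,len(p),np.round(np.median(p,0),1),"mid",np.round((p.min(0)+p.max(0))/2,1), "sz",np.round(np.ptp(p,axis=0),1))
        # white case rim & tester top
        wh=(im.min(2)>130)
        for n,(x,y,h,r) in dict(case=(578,-222,70,160),tester=(600,-10,60,60)).items():
            near=(np.hypot(C[...,0]-x,C[...,1]-y)<r)&(np.abs(C[...,2]-h)<5)&wh
            p=C[near].astype(np.float32); 
            if len(p)>20: print(cam,n,len(p),cv2.minAreaRect(p[:,:2]))
        if cam=="top":
            near=(np.hypot(C[...,0]-572,C[...,1]-246)<150)&(C[...,2]>15)&(C[...,2]<40)
            print("tray",cv2.minAreaRect(C[near][:,:2].astype(np.float32)))
        near=(np.hypot(C[...,0]-530,C[...,1]+12)<70)&(C[...,2]>78)&(C[...,2]<92)&(im.max(2)<80)
        p=C[near].astype(np.float32); print("wellrim",len(p),cv2.minAreaRect(p[:,:2]) if len(p)>9 else "")
E
python3 m.py
```

```text
top coil2 40 [ 623.2 -151.3  123.7] mid [ 623.3 -151.3  123.6] sz [15.8 15.2  6.2]
top coil3 37 [ 538.5 -241.9  134.5] mid [ 538.5 -242.2  134.2] sz [15.5 15.2  6.6]
top coil0 37 [ 625.3 -241.2  103.3] mid [ 625.6 -241.1  103.4] sz [15.9 15.8  5.7]
top tstud 14 [627.3  -1.5  85.6] mid [ 6.26e+02 -3.00e-01  8.53e+01] sz [ 7.9 13.2  6. ]
top probe 103 [ 580.  -310.5  148.4] mid [ 580.1 -310.7  148. ] sz [25.3 24.7  8. ]Traceback (most recent call last):
  File "m.py", line 17, in <module>
    if len(p)>20: print(cam,n,len(p),cv2.minAreaRect(p[:,:2]))
                                     ~~~~~~~~~~~~~~~^^^^^^^^^
cv2.error: OpenCV(4.12.0) /io/opencv/modules/imgproc/src/convhull.cpp:143: error: (-215:Assertion failed) total >= 0 && (depth == CV_32F || depth == CV_32S) in function 'convexHull'
```

```bash
sed -i 's/cv2.minAreaRect(p\[:,:2\])/cv2.minAreaRect(p[:,:2].copy())/; s/C\[near\]\[:,:2\].astype(np.float32)/C[near][:,:2].astype(np.float32).copy()/; s/tstud=(605,-10,85)/tstud=(627,-8,85)/' m.py; sed -i 's/cv2.minAreaRect(p\[:,:2\])/cv2.minAreaRect(p[:,:2].copy())/' m.py; python3 m.py
```

```text
top coil2 40 [ 623.2 -151.3  123.7] mid [ 623.3 -151.3  123.6] sz [15.8 15.2  6.2]
top coil3 37 [ 538.5 -241.9  134.5] mid [ 538.5 -242.2  134.2] sz [15.5 15.2  6.6]
top coil0 37 [ 625.3 -241.2  103.3] mid [ 625.6 -241.1  103.4] sz [15.9 15.8  5.7]
top tstud 32 [631.1  -1.4  85.1] mid [630.1  -1.4  85.3] sz [16.1 15.9  7.3]
top probe 103 [ 580.  -310.5  148.4] mid [ 580.1 -310.7  148. ] sz [25.3 24.7  8. ]
top case 458 ((581.7247314453125, -223.77859497070312), (196.58384704589844, 247.71914672851562), 0.7012524008750916)
top tester 620 ((610.5618896484375, -3.548492431640625), (96.14588165283203, 89.12013244628906), 7.6310505867004395)
tray ((571.3518676757812, 243.22540283203125), (188.97341918945312, 188.70419311523438), 10.813040733337402)
wellrim 259 ((520.3071899414062, -15.783443450927734), (76.80989074707031, 75.4769515991211), 7.480051517486572)
side coil2 40 [ 626.1 -152.3  124.4] mid [ 626.8 -151.8  123.4] sz [14.5 15.8  6.5]
side coil3 52 [ 539.8 -241.1  135.6] mid [ 540.2 -240.6  134.1] sz [17.5 17.1  7.4]
side coil0 49 [ 627.2 -240.4  105.8] mid [ 627.2 -239.3  104.3] sz [15.7 18.   7.3]
side tstud 33 [634.1  -2.2  85.7] mid [ 6.335e+02 -1.000e-01  8.500e+01] sz [13.7 18.8  7.2]
side probe 135 [ 582.9 -313.   150.3] mid [ 583.6 -310.   148.1] sz [26.1 27.4  7.8]
side case 467 ((583.6199340820312, -222.4927978515625), (197.5301055908203, 248.2012176513672), 0.4735235869884491)
side tester 359 ((612.5052490234375, -2.2768211364746094), (92.37481689453125, 89.30467987060547), 7.48406457901001)
wellrim 303 ((522.9423217773438, -14.596393585205078), (76.47867584228516, 80.09619903564453), 7.020991325378418)
```

The cameras agree to about 3 mm, and the sizes fit (case 197×248, tray 189, well 76). Now move above the probe.

```bash
cat > go.py <<'E'
import sys
from h import *
from scipy.spatial.transform import Rotation as R
o=env.observe();p=np.array(o["tool_pos"]);r=R.from_euler("xyz",o["eef_rot"],degrees=True)
def info():
    print("t",round(o["time_s"],1),"p",np.round(p,1),"rot",np.round(o["eef_rot"],1),"F",np.round(o["ft_force"],1),"w",round(o["grip_width"],1),"g",round(o["grasp_force"],1))
info()
a=[float(v) for v in sys.argv[1:]]
if a:
    t=np.array(a[:3]); yaw=a[3] if len(a)>3 else o["eef_rot"][2]
    tgt=R.from_euler("xyz",[180,0,yaw],degrees=True)
    print("turn first (tool rotvec)",np.round((r.inv()*tgt).as_rotvec(degrees=True),2),"then shift",np.round(tgt.inv().apply(t-p),1))
E
python3 -m jog '0 0 0 0 0 4.55 0.4;0 0 0 0 0 4.55 0.4;0 0 0 0 0 4.56 0.4;25 -18.5 0 0 0 0 0.4;25 -18.5 0 0 0 0 0.4;25 -18.5 0 0 0 0 0.4;25 -18.5 0 0 0 0 0.4;25 -18.5 0 0 0 0 0.4;25 -18.5 0 0 0 0 0.4;25 -18.5 0 0 0 0 0.4'
python3 -m jog '25 -18.5 0 0 0 0 0.4;25 -18.5 0 0 0 0 0.4;25 -18.5 0 0 0 0 0.4;25 -18.5 0 0 0 0 0.4;25 -18.5 0 0 0 0 0.4;25 -18.5 0 0 0 0 0.4;25 -18.5 0 0 0 0 0.4;25 -18.5 0 0 0 0 0.4;25 -18.5 0 0 0 0 0.4;25 -18.5 0 0 0 0 0.4'
python3 go.py 582.3 -311 110 0.6
```

```text
time_s: 2.13
tool_pos: [334.8, -497.7, 222.8]
eef_rot: [180.0, -0.0, 0.6]
ft_force: [-0.3, -0.5, 0.6]
grip_width: 61.3
grasp_force: 0.0
time_s: 2.97
tool_pos: [582.8, -310.2, 222.7]
eef_rot: [180.0, -0.0, 0.6]
ft_force: [0.7, 0.1, -0.7]
grip_width: 60.7
grasp_force: 0.0
t 3.0 p [ 582.8 -310.2  222.7] rot [180.   -0.    0.6] F [ 0.7  0.1 -0.7] w 60.7 g 0.0
turn first (tool rotvec) [ 0.02 -0.01 -0.02] then shift [ -0.5   0.8 112.7]
```

```bash
python3 -m jog '0 0.8 14 0 0 0 0.4;0 0 14 0 0 0 0.4;0 0 14 0 0 0 0.4;0 0 14 0 0 0 0.4;0 0 14 0 0 0 0.4;0 0 14 0 0 0 0.4;0 0 14 0 0 0 0.4;0 0 10 0 0 0 0.4;0 0 5 0 0 0 0.4;0 0 0 0 0 0 0.4'
python3 -m jog '0 0 0 0 0 0 -1;0 0 0 0 0 0 -1;0 0 0 0 0 0 -1;0 0 0 0 0 0 -1;0 0 0 0 0 0 -1;0 0 0 0 0 0 -1;0 0 0 0 0 0 -1;0 0 0 0 0 0 -1;0 0 0 0 0 0 -1;0 0 0 0 0 0 -1'
```

```text
time_s: 3.8
tool_pos: [580.9, -311.6, 107.9]
eef_rot: [-179.9, 0.1, 0.6]
ft_force: [0.2, -1.3, -1.0]
grip_width: 61.0
grasp_force: 0.0
time_s: 4.63
tool_pos: [581.9, -312.0, 109.8]
eef_rot: [180.0, -0.0, 0.6]
ft_force: [-0.4, 0.2, 1.3]
grip_width: 25.7
grasp_force: 30.0
```

```bash
python3 -m jog '0.7 0 -1 0 0 0 -1;-1.4 0 -1 0 0 0 -1;1.4 0 -1 0 0 0 -1;-1.4 0 -1.5 0 0 0 -1;1.4 0 -1.5 0 0 0 -1;-1.4 0 -1.5 0 0 0 -1;1.4 0 -1.5 0 0 0 -1;-1.4 0 -1.5 0 0 0 -1;1.4 0 -1.5 0 0 0 -1;-0.7 0 -1.5 0 0 0 -1'
python3 -m jog '0.7 0 -2 0 0 0 -1;-1.4 0 -2 0 0 0 -1;1.4 0 -2 0 0 0 -1;-1.4 0 -2 0 0 0 -1;1.4 0 -2 0 0 0 -1;-1.4 0 -2 0 0 0 -1;1.4 0 -2 0 0 0 -1;-1.4 0 -2 0 0 0 -1;1.4 0 -2 0 0 0 -1;-0.7 0 -2 0 0 0 -1'
python3 - <<'E'
from h import *
C=[]
for cam in("side","top"):
    im,d=grab_frame(cam);c=cloud(cam,d);m=(np.abs(c[...,0]-582)<35)&(np.abs(c[...,1]+311)<35)
    cv2.imwrite(f"pics/{cam}1.png",im[:,:,::-1])
a=cv2.imread("pics/side1.png")[230:420,240:430];cv2.imwrite("pics/side1c.png",cv2.resize(a,None,fx=3,fy=3))
E
```

```text
time_s: 5.47
tool_pos: [581.7, -311.4, 122.9]
eef_rot: [-180.0, 0.0, 0.6]
ft_force: [3.9, 0.5, -10.3]
grip_width: 25.9
grasp_force: 30.0
time_s: 6.3
tool_pos: [582.1, -311.9, 143.6]
eef_rot: [180.0, -0.0, 0.6]
ft_force: [-0.5, -0.1, -1.6]
grip_width: 25.5
grasp_force: 30.0
```

View pics/side1c.png

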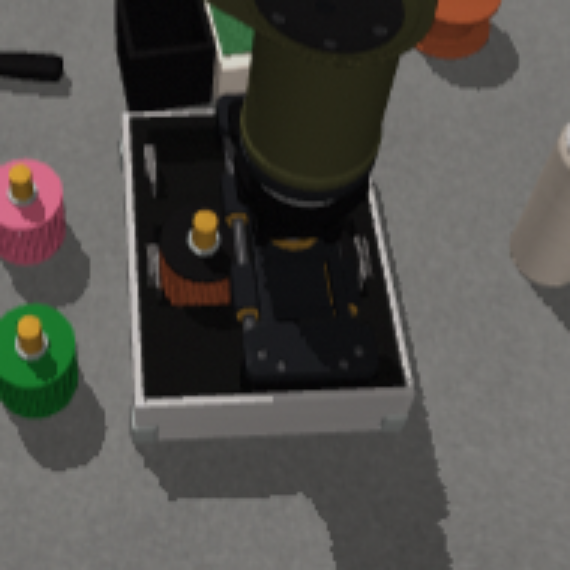

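```bash
python3 -m jog '0 0 -6 0 0 0 -1;0 0 -6 0 0 0 -1;0 0 -8 0 0 0 -1;0 0 -12 0 0 0 -1;0 0 -15 0 0 0 -1;0 0 -20 0 0 0 -1;0 0 -20 0 0 0 -1;0 0 -20 0 0 0 -1;0 0 -10 0 0 0 -1;0 0 0 0 0 0 -1'
python3 -m jog '2.6 -16 0 0 0 0 -1;5.3 -31 0 0 0 0 -1;5.3 -31 0 0 0 0 -1;5.3 -31 0 0 0 0 -1;5.3 -31 0 0 0 0 -1;5.3 -31 0 0 0 0 -1;5.3 -31 0 0 0 0 -1;5.3 -31 0 0 0 0 -1;5.3 -31 0 0 0 0 -1;5.3 -31 0 0 0 0 -1'
python3 -m jog '2.6 -15 0 0 0 0 -1;0 0 0 0 0 0 -1;0 0 0 0 0 0 -1;0 0 0 0 0 0 -1;0 0 0 0 0 0 -1;0 0 0 0 0 0 -1;0 0 0 0 0 0 -1;0 0 0 0 0 0 -1;0 0 0 0 0 0 -1;0 0 0 0 0 0 -1'
python3 - <<'E'
from h import *
from scipy.spatial.transform import Rotation as R
o=env.observe();tp=np.array(o["tool_pos"])
im,d=grab_frame("side");C=cloud("side",d);cv2.imwrite("pics/side2.png",im[:,:,::-1])
m=(np.hypot(C[...,0]-tp[0],C[...,1]-tp[1])<40)&(C[...,2]<tp[2]-5)&(C[...,2]>tp[2]-130)
p=C[m]
for z0 in range(-115,-5,10):
    s=p[(p[:,2]-tp[2]>=z0)&(p[:,2]-tp[2]<z0+10)]
    if len(s): print(z0,len(s),np.round((s[:,:2].min(0)+s[:,:2].max(0))/2-tp[:2],1),np.round(np.ptp(s[:,:2],axis=0),1))
print(tp)
a=cv2.imread("pics/side2.png")[120:340,200:420];cv2.imwrite("pics/side2c.png",cv2.resize(a,None,fx=2.6,fy=2.6))
E
python3 go.py 631.7 -1.2 200 0.6
```

```text
time_s: 7.23
tool_pos: [583.3, -312.5, 264.2]
eef_rot: [179.8, -0.3, 0.6]
ft_force: [-0.5, -0.6, -0.8]
grip_width: 26.0
grasp_force: 30.0
time_s: 8.07
tool_pos: [627.7, -13.3, 258.2]
eef_rot: [-180.0, 0.2, 0.7]
ft_force: [0.4, 0.0, -1.9]
grip_width: 25.8
grasp_force: 30.0
time_s: 8.9
tool_pos: [631.4, -1.6, 260.1]
eef_rot: [180.0, -0.0, 0.6]
ft_force: [0.0, -0.8, -0.5]
grip_width: 26.4
grasp_force: 30.0
-105 2 [ 2.1 -1.1] [2.9 1.6]
-95 7 [ 2.2 -3.3] [9.6 3.8]
-85 14 [ 1.5 -2.7] [10.3  8.9]
-75 14 [ 0.5 -4.8] [9.8 5.1]
-65 3 [ 3.9 -9.9] [12.3  0.4]
-55 39 [ 1.6 -4.4] [26.2 19.4]
-45 42 [1.8 0.2] [27.  29.6]
-35 37 [ 1.3 -7.7] [25.4 15.3]
-25 38 [ 1.4 -3.3] [26.  20.6]
-15 33 [ 1.5 -9. ] [25.3 11.8]
[631.42743317  -1.62335139 260.0724335 ]
t 8.9 p [631.4  -1.5 260.1] rot [180.   -0.    0.6] F [ 0.6 -0.2 -0.9] w 25.8 g 30.0
turn first (tool rotvec) [ 0.   -0.   -0.02] then shift [ 0.3 -0.3 60.1]
```

View pics/side2c.png

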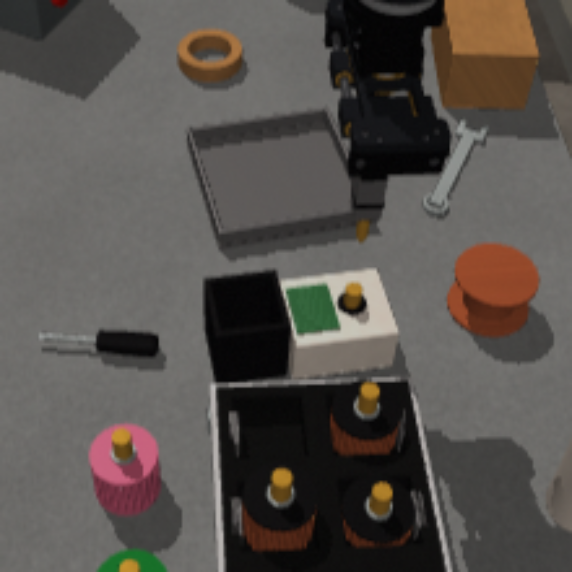

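The probe hangs straight from the gripper, tip at about (339,208) in the full image, with its measured offset from the TCP about 1 mm. Descend to the stud.

```bash
python3 -m jog '0 0 10 0 0 0 -1;0 0 12 0 0 0 -1;0 0 12 0 0 0 -1;0 0 10 0 0 0 -1;0 0 10 0 0 0 -1;0 0 8 0 0 0 -1;0 0 4 0 0 0 -1;0 0 2 0 0 0 -1;0 0 0 0 0 0 -1;0 0 0 0 0 0 -1'
python3 -m jog '0 0 0.5 0 0 0 -1;0 0 0.5 0 0 0 -1;0 0 0.5 0 0 0 -1;0 0 0.5 0 0 0 -1;0 0 0.5 0 0 0 -1;0 0 0.5 0 0 0 -1;0 0 0.5 0 0 0 -1;0 0 0.5 0 0 0 -1;0 0 0 0 0 0 -1;0 0 0 0 0 0 -1'
```

```text
time_s: 9.78
tool_pos: [631.8, -1.3, 192.5]
eef_rot: [180.0, -0.0, 0.6]
ft_force: [1.5, -0.2, -1.1]
grip_width: 26.1
grasp_force: 30.0
time_s: 10.62
tool_pos: [631.4, -1.4, 188.0]
eef_rot: [180.0, 0.0, 0.6]
ft_force: [-1.0, 0.3, -1.5]
grip_width: 26.2
grasp_force: 30.0
```

```bash
python3 -m jog '0 0 0.4 0 0 0 -1;0 0 0 0 0 0 -1;0 0 0.4 0 0 0 -1;0 0 0 0 0 0 -1;0 0 0.4 0 0 0 -1;0 0 0 0 0 0 -1;0 0 0.4 0 0 0 -1;0 0 0 0 0 0 -1;0 0 0 0 0 0 -1;0 0 0 0 0 0 -1'
```

```text
time_s: 11.45
tool_pos: [631.4, -1.4, 186.4]
eef_rot: [180.0, -0.0, 0.6]
ft_force: [-0.6, 0.1, -1.2]
grip_width: 25.4
grasp_force: 30.0
```

```bash
python3 -m jog '0 0 0.3 0 0 0 -1;0 0 0 0 0 0 -1;0 0 0.3 0 0 0 -1;0 0 0 0 0 0 -1;0 0 0.3 0 0 0 -1;0 0 0 0 0 0 -1;0 0 0.3 0 0 0 -1;0 0 0 0 0 0 -1;0 0 0 0 0 0 -1;0 0 0 0 0 0 -1'
```

```text
time_s: 12.28
tool_pos: [631.5, -1.4, 185.3]
eef_rot: [180.0, -0.0, 0.6]
ft_force: [-0.6, -0.0, -0.7]
grip_width: 25.6
grasp_force: 30.0
```

```bash
python3 -m jog '0 0 0.3 0 0 0 -1;0 0 0 0 0 0 -1;0 0 0.3 0 0 0 -1;0 0 0 0 0 0 -1;0 0 0.3 0 0 0 -1;0 0 0 0 0 0 -1;0 0 0.3 0 0 0 -1;0 0 0 0 0 0 -1;0 0 0 0 0 0 -1;0 0 0 0 0 0 -1'
```

```text
time_s: 13.12
tool_pos: [631.7, -1.3, 185.1]
eef_rot: [180.0, -0.1, 0.6]
ft_force: [-2.2, 0.5, 6.9]
grip_width: 26.1
grasp_force: 30.0
```

```bash
python3 -m jog '0 0 -0.4 0 0 0 -1;0 0 0 0 0 0 -1;0 0 0 0 0 0 -1;0 0 0 0 0 0 -1;0 0 0 0 0 0 -1;0 0 0 0 0 0 -1;0 0 0 0 0 0 -1;0 0 -5 0 0 0 -1;0 0 -15 0 0 0 -1;0 0 -20 0 0 0 -1'
python3 -m jog '0 0 -20 0 0 0 -1;0 0 -15 0 0 0 -1;-0.8 24 0 0 0 0 -1;-0.8 30 0 0 0 0 -1;-0.8 30 0 0 0 0 -1;-0.9 30 0 0 0 0 -1;-1 30 0 0 0 0 -1;-1 30 0 0 0 0 -1;-1 30 0 0 0 0 -1;-1 24 0 0 0 0 -1'
python3 -m jog '0 11 0 0 0 0 -1;0 0 5 0 0 0 -1;0 0 10 0 0 0 -1;0 0 15 0 0 0 -1;0 0 12 0 0 0 -1;0 0 8 0 0 0 -1;0 0 2 0 0 0 -1;0 0 0 0 0 0 -1;0 0 0 0 0 0 -1;0 0 0 0 0 0 -1'
python3 go.py 626.7 -240.6 205 0.6
```

```text
time_s: 13.95
tool_pos: [630.0, -1.6, 222.1]
eef_rot: [-180.0, 0.3, 0.6]
ft_force: [0.6, -0.1, -1.4]
grip_width: 25.9
grasp_force: 30.0
time_s: 14.78
tool_pos: [625.8, -232.7, 258.4]
eef_rot: [180.0, 0.1, 0.5]
ft_force: [0.8, -0.7, -0.5]
grip_width: 25.9
grasp_force: 30.0
time_s: 15.62
tool_pos: [627.2, -240.3, 208.5]
eef_rot: [180.0, -0.1, 0.6]
ft_force: [0.5, 0.1, -1.5]
grip_width: 25.9
grasp_force: 30.0
t 15.6 p [ 627.2 -240.3  208.5] rot [ 1.8e+02 -1.0e-01  6.0e-01] F [ 0.5  0.1 -1.5] w 25.9 g 30.0
turn first (tool rotvec) [ 0.03 -0.09  0.01] then shift [-0.5  0.3  3.5]
```

```bash
python3 -m jog '-0.3 0.3 0.5 0 0 0 -1;0 0 0.5 0 0 0 -1;0 0 0.5 0 0 0 -1;0 0 0.5 0 0 0 -1;0 0 0.3 0 0 0 -1;0 0 0.3 0 0 0 -1;0 0 0.3 0 0 0 -1;0 0 0 0 0 0 -1;0 0 0 0 0 0 -1;0 0 0 0 0 0 -1'
python3 -m jog '0 0 0.3 0 0 0 -1;0 0 0 0 0 0 -1;0 0 0.3 0 0 0 -1;0 0 0 0 0 0 -1;0 0 0.3 0 0 0 -1;0 0 0 0 0 0 -1;0 0 0 0 0 0 -1;0 0 0 0 0 0 -1;0 0 0 0 0 0 -1;0 0 0 0 0 0 -1'
```

```text
time_s: 16.45
tool_pos: [626.3, -240.7, 204.6]
eef_rot: [180.0, -0.0, 0.6]
ft_force: [-0.4, 0.2, -1.8]
grip_width: 25.8
grasp_force: 30.0
time_s: 17.28
tool_pos: [626.5, -240.8, 204.2]
eef_rot: [180.0, -0.0, 0.6]
ft_force: [-1.1, -0.1, 4.6]
grip_width: 26.0
grasp_force: 30.0
```

```bash
python3 -m jog '0 0 0 0 0 0 -1;0 0 0 0 0 0 -1;0 0 -4 0 0 0 -1;0 0 -14 0 0 0 -1;0 0 -18 0 0 0 -1;0 0 -12 0 0 0 -1;0 0 0 0 0 0 -1;0 -12 0 0 0 0 -1;0 -22 0 0 0 0 -1;0 -22 0 0 0 0 -1'
python3 -m jog '0 -22 0 0 0 0 -1;0 -11.5 0 0 0 0 -1;0 0 0 0 0 0 -1;0 0 5 0 0 0 -1;0 0 8 0 0 0 -1;0 0 7 0 0 0 -1;0 0 4 0 0 0 -1;0 0 0 0 0 0 -1;0 0 0 0 0 0 -1;0 0 0 0 0 0 -1'
python3 go.py 625.4 -151.3 225 0.6
```

```text
time_s: 18.12
tool_pos: [624.8, -184.0, 249.6]
eef_rot: [-179.9, 0.2, 0.5]
ft_force: [1.6, 1.2, -1.3]
grip_width: 25.8
grasp_force: 30.0
time_s: 18.95
tool_pos: [625.5, -151.6, 227.7]
eef_rot: [180.0, -0.0, 0.6]
ft_force: [0.2, -0.6, -0.2]
grip_width: 25.8
grasp_force: 30.0
t 18.9 p [ 625.5 -151.6  227.7] rot [180.   -0.    0.6] F [ 0.2 -0.6 -0.2] w 25.8 g 30.0
turn first (tool rotvec) [ 0.   -0.01 -0.04] then shift [-0.1 -0.3  2.7]
```

```bash
python3 -m jog '0 0 0.5 0 0 0 -1;0 0 0.5 0 0 0 -1;0 0 0.5 0 0 0 -1;0 0 0.5 0 0 0 -1;0 0 0.4 0 0 0 -1;0 0 0.3 0 0 0 -1;0 0 0.2 0 0 0 -1;0 0 0 0 0 0 -1;0 0 0 0 0 0 -1;0 0 0 0 0 0 -1'
python3 -m jog '0 0 0.3 0 0 0 -1;0 0 0 0 0 0 -1;0 0 0.3 0 0 0 -1;0 0 0 0 0 0 -1;0 0 0.3 0 0 0 -1;0 0 0 0 0 0 -1;0 0 0.2 0 0 0 -1;0 0 0 0 0 0 -1;0 0 0 0 0 0 -1;0 0 0 0 0 0 -1'
```

```text
time_s: 19.78
tool_pos: [625.4, -151.3, 224.7]
eef_rot: [180.0, 0.0, 0.6]
ft_force: [0.3, -0.1, -1.3]
grip_width: 26.1
grasp_force: 30.0
time_s: 20.62
tool_pos: [625.7, -151.2, 224.2]
eef_rot: [180.0, -0.1, 0.6]
ft_force: [0.1, 0.7, 3.5]
grip_width: 25.9
grasp_force: 30.0
```

```bash
python3 -m jog '0 0 0 0 0 0 -1;0 0 0 0 0 0 -1;0 0 0 0 0 0 -1;0 0 -4 0 0 0 -1;0 0 -10 0 0 0 -1;0 0 -10 0 0 0 -1;0 0 -8 0 0 0 -1;-10 10 0 0 0 0 -1;-17 18 0 0 0 0 -1;-20 20 0 0 0 0 -1'
python3 -m jog '-20 20 0 0 0 0 -1;-14 14 0 0 0 0 -1;-7 7.5 0 0 0 0 -1;0 0 0 0 0 0 -1;0 0 5 0 0 0 -1;0 0 6 0 0 0 -1;0 0 4 0 0 0 -1;0 0 0 0 0 0 -1;0 0 0 0 0 0 -1;0 0 0 0 0 0 -1'
python3 go.py 538.7 -241.6 235 0.6
```

```text
time_s: 21.45
tool_pos: [578.5, -199.4, 255.6]
eef_rot: [-180.0, -0.0, 0.8]
ft_force: [-0.6, -1.1, -1.4]
grip_width: 25.7
grasp_force: 30.0
time_s: 22.28
tool_pos: [538.8, -241.0, 240.5]
eef_rot: [-180.0, 0.0, 0.7]
ft_force: [-0.2, 0.4, -0.8]
grip_width: 26.0
grasp_force: 30.0
t 22.3 p [ 538.8 -241.   240.5] rot [-180.     0.     0.7] F [-0.2  0.4 -0.8] w 26.0 g 30.0
turn first (tool rotvec) [-0.02  0.01  0.07] then shift [-0.1  0.6  5.5]
```

```bash
python3 -m jog '0 0.4 1 0 0 0 -1;0 0 1 0 0 0 -1;0 0 1 0 0 0 -1;0 0 1 0 0 0 -1;0 0 0.7 0 0 0 -1;0 0 0.5 0 0 0 -1;0 0 0.3 0 0 0 -1;0 0 0 0 0 0 -1;0 0 0 0 0 0 -1;0 0 0 0 0 0 -1'
python3 go.py 538.7 -241.6 234 0.6
```

```text
time_s: 23.12
tool_pos: [538.3, -242.1, 235.2]
eef_rot: [180.0, -0.0, 0.6]
ft_force: [0.4, -0.8, -1.2]
grip_width: 25.5
grasp_force: 30.0
t 23.1 p [ 538.3 -242.1  235.2] rot [180.   -0.    0.6] F [ 0.4 -0.8 -1.2] w 25.5 g 30.0
turn first (tool rotvec) [ 0.01 -0.   -0.01] then shift [ 0.4 -0.5  1.2]
```

```bash
python3 -m jog '0.2 -0.3 0.4 0 0 0 -1;0 0 0 0 0 0 -1;0 0 0.4 0 0 0 -1;0 0 0 0 0 0 -1;0 0 0.4 0 0 0 -1;0 0 0 0 0 0 -1;0 0 0.4 0 0 0 -1;0 0 0 0 0 0 -1;0 0 0 0 0 0 -1;0 0 0 0 0 0 -1'
```

```text
time_s: 23.95
tool_pos: [538.6, -241.8, 234.2]
eef_rot: [180.0, -0.0, 0.6]
ft_force: [-1.3, 0.8, 4.9]
grip_width: 25.6
grasp_force: 30.0
```

```bash
python3 -m jog '0 0 0 0 0 0 -1;0 0 0 0 0 0 -1;0 0 0 0 0 0 -1;0 0 0 0 0 0 -1;0 0 -4 0 0 0 -1;0 0 -10 0 0 0 -1;0 0 -10 0 0 0 -1;0 0 -6 0 0 0 -1;-1 -14 0 0 0 0 -1;-1.6 -26 0 0 0 0 -1'
python3 -m jog '-1.6 -26 0 0 0 0 -1;-1.6 -26 0 0 0 0 -1;-1.6 -26 0 0 0 0 -1;-1.6 -26 0 0 0 0 -1;-1.6 -26 0 0 0 0 -1;-1.6 -26 0 0 0 0 -1;-1.6 -22 0 0 0 0 -1;-0.8 -9 0 0 0 0 -1;0 0 0 0 0 0 -1;0 0 0 0 0 0 -1'
python3 go.py 521.6 -15.3 107 0.6
```

```text
time_s: 24.78
tool_pos: [535.2, -204.4, 263.7]
eef_rot: [179.9, -0.0, 0.3]
ft_force: [0.2, -0.7, -1.2]
grip_width: 25.5
grasp_force: 30.0
time_s: 25.62
tool_pos: [521.4, -15.4, 263.5]
eef_rot: [179.9, -0.0, 0.6]
ft_force: [-0.1, -1.2, -0.5]
grip_width: 25.7
grasp_force: 30.0
t 25.6 p [521.4 -15.4 263.5] rot [179.9  -0.    0.6] F [-0.1 -1.2 -0.5] w 25.7 g 30.0
turn first (tool rotvec) [ 0.07 -0.    0.02] then shift [ 2.000e-01 -1.000e-01  1.565e+02]
```

```bash
python3 -m jog '0 0 10 0 0 0 -1;0 0 20 0 0 0 -1;0 0 24 0 0 0 -1;0 0 24 0 0 0 -1;0 0 24 0 0 0 -1;0 0 20 0 0 0 -1;0 0 15 0 0 0 -1;0 0 8 0 0 0 -1;0 0 5 0 0 0 -1;0 0 2 0 0 0 -1'
python3 -m jog '0 0 2 0 0 0 -1;0 0 1 0 0 0 -1;0 0 0.5 0 0 0 -1;0 0 0 0 0 0 -1;0 0 0 0 0 0 -1;0 0 0 0 0 0 -1;0 0 0 0 0 0 -1;0 0 0 0 0 0 -1;0 0 0 0 0 0 -1;0 0 0 0 0 0 -1'
```

```text
time_s: 26.45
tool_pos: [521.3, -15.9, 110.7]
eef_rot: [-180.0, 0.1, 0.5]
ft_force: [-0.5, -0.8, -1.7]
grip_width: 25.5
grasp_force: 30.0
time_s: 27.28
tool_pos: [521.5, -14.9, 108.0]
eef_rot: [180.0, 0.0, 0.6]
ft_force: [0.2, -0.4, -1.5]
grip_width: 25.6
grasp_force: 30.0
```

```bash
python3 -m jog '0 0 0.8 0 0 0 -1;0 0 0.7 0 0 0 -1;0 0 0 0 0 0 -1;0 0 0 0 0 0 1;0 0 0 0 0 0 1;0 0 0 0 0 0 1;0 0 0 0 0 0 1;0 0 0 0 0 0 1;0 0 0 0 0 0 1;0 0 0 0 0 0 1'
python3 -m jog '0 0 -4 0 0 0 1;0 0 -8 0 0 0 1;0 0 -12 0 0 0 1;0 0 -16 0 0 0 1;0 0 -20 0 0 0 1;0 0 -20 0 0 0 1;0 0 -20 0 0 0 1;0 0 -15 0 0 0 1;0 0 -10 0 0 0 1;0 0 0 0 0 0 1'
python3 - <<'E'
from h import *
im,d=grab_frame("side");cv2.imwrite("pics/side3.png",im[:,:,::-1])
a=im[150:400,190:450,::-1];cv2.imwrite("pics/side3c.png",cv2.resize(a,None,fx=2.3,fy=2.3))
E
python3 go.py 626.5 -240.6 200 0.6
```

```text
time_s: 28.12
tool_pos: [521.6, -14.9, 106.6]
eef_rot: [180.0, -0.0, 0.6]
ft_force: [-0.1, -0.4, -0.1]
grip_width: 64.5
grasp_force: 0.0
time_s: 28.95
tool_pos: [523.2, -14.8, 234.9]
eef_rot: [179.9, -0.3, 0.6]
ft_force: [0.6, -0.5, -0.6]
grip_width: 86.8
grasp_force: 0.0
t 29.0 p [522.3 -14.9 233.1] rot [180.   -0.2   0.6] F [ 0.1  0.3 -0.9] w 86.9 g 0.0
turn first (tool rotvec) [ 0.03 -0.16 -0.01] then shift [101.8 226.8  33.1]
```

View pics/side3c.png

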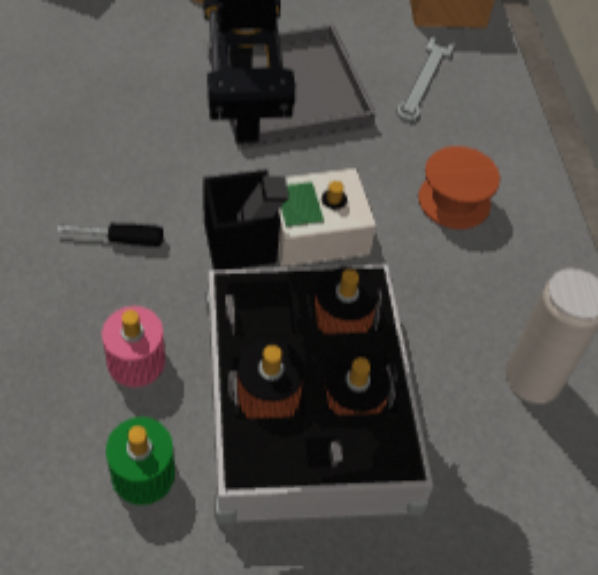

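The probe leans safely in the well. Next is coil3, at about (538.7,-241.6), with its stud grasped at TCP z≈107.

```bash
python3 -m jog '1 14 0 0 0 0 0;1.5 26 0 0 0 0 0;1.5 26 0 0 0 0 0;1.5 26 0 0 0 0 0;1.5 26 0 0 0 0 0;1.5 26 0 0 0 0 0;1.5 26 0 0 0 0 0;1.5 26 0 0 0 0 0;1.5 22 0 0 0 0 0;1 9 0 0 0 0 0'
python3 -m jog '0 0 0 0 0 0 0;0 0 10 0 0 0 0;0 0 15 0 0 0 0;0 0 15 0 0 0 0;0 0 15 0 0 0 0;0 0 10 0 0 0 0;0 0 5 0 0 0 0;0 0 0 0 0 0 0;0 0 0 0 0 0 0;0 0 0 0 0 0 0'
python3 go.py 538.7 -241.6 107 0.6
```

```text
time_s: 29.83
tool_pos: [536.4, -245.8, 229.7]
eef_rot: [180.0, 0.2, 0.3]
ft_force: [-1.3, -0.3, -0.3]
grip_width: 44.0
grasp_force: 0.0
time_s: 30.67
tool_pos: [538.6, -241.6, 162.5]
eef_rot: [180.0, -0.1, 0.6]
ft_force: [0.9, 0.3, -0.2]
grip_width: 43.5
grasp_force: 0.0
t 30.7 p [ 538.6 -241.6  162.5] rot [ 1.8e+02 -1.0e-01  6.0e-01] F [ 0.9  0.3 -0.2] w 43.5 g 0.0
turn first (tool rotvec) [ 0.04 -0.08  0.02] then shift [ 0.1  0.  55.5]
```

```bash
python3 -m jog '0 0 8 0 0 0 0;0 0 12 0 0 0 0;0 0 12 0 0 0 0;0 0 10 0 0 0 0;0 0 7 0 0 0 0;0 0 4 0 0 0 0;0 0 2 0 0 0 0;0 0 0 0 0 0 0;0 0 0 0 0 0 0;0 0 0 0 0 0 -1'
python3 -m jog '0 0 0 0 0 0 -1;0 0 0 0 0 0 -1;0 0 0 0 0 0 -1;0 0 0 0 0 0 -1;0 0 0 0 0 0 -1;0 0 0 0 0 0 -1;0 0 0 0 0 0 -1;0 0 0 0 0 0 -1;0 0 0 0 0 0 -1;0 0 0 0 0 0 -1'
```

```text
time_s: 31.5
tool_pos: [538.4, -241.9, 107.2]
eef_rot: [180.0, -0.1, 0.6]
ft_force: [0.1, 0.0, -0.1]
grip_width: 41.0
grasp_force: 0.0
time_s: 32.33
tool_pos: [538.0, -242.2, 106.8]
eef_rot: [180.0, -0.0, 0.6]
ft_force: [0.1, -2.1, 1.8]
grip_width: 17.1
grasp_force: 30.0
```

```bash
python3 -m jog '0.7 0 -1 0 0 0 -1;-1.4 0 -1 0 0 0 -1;1.4 0 -1 0 0 0 -1;-1.4 0 -1.2 0 0 0 -1;1.4 0 -1.2 0 0 0 -1;-1.4 0 -1.2 0 0 0 -1;1.4 0 -1.2 0 0 0 -1;-1.4 0 -1.2 0 0 0 -1;1.4 0 -1.2 0 0 0 -1;-0.7 0 -1.2 0 0 0 -1'
python3 -m jog '0.7 0 -1.5 0 0 0 -1;-1.4 0 -1.5 0 0 0 -1;1.4 0 -1.5 0 0 0 -1;-1.4 0 -1.5 0 0 0 -1;1.4 0 -1.5 0 0 0 -1;-1.4 0 -1.5 0 0 0 -1;1.4 0 -1.5 0 0 0 -1;-1.4 0 -1.5 0 0 0 -1;1.4 0 -1.5 0 0 0 -1;-0.7 0 -1.5 0 0 0 -1'
python3 go.py
```

```text
time_s: 33.17
tool_pos: [537.5, -241.3, 117.6]
eef_rot: [-180.0, 0.1, 0.6]
ft_force: [0.9, -0.2, -10.8]
grip_width: 17.4
grasp_force: 30.0
time_s: 34.0
tool_pos: [538.3, -241.7, 133.6]
eef_rot: [180.0, -0.0, 0.6]
ft_force: [0.6, -0.5, -3.8]
grip_width: 17.1
grasp_force: 30.0
t 34.0 p [ 538.3 -241.7  133.6] rot [180.   -0.    0.6] F [ 0.6 -0.5 -3.8] w 17.1 g 30.0
```

```bash
python3 -m jog '0 0 -3 0 0 0 -1;0 0 -6 0 0 0 -1;0 0 -10 0 0 0 -1;0 0 -15 0 0 0 -1;0 0 -20 0 0 0 -1;0 0 -20 0 0 0 -1;0 0 -20 0 0 0 -1;0 0 -20 0 0 0 -1;0 0 -15 0 0 0 -1;0 0 -3 0 0 0 -1'
cat > tray.py <<'E'
from h import *
im,d=grab_frame("top");C=cloud("top",d)
near=(np.hypot(C[...,0]-572,C[...,1]-246)<170)&(C[...,2]>15)&(C[...,2]<38)&(C[...,1]>100)
P=C[near][:,:2].astype(np.float32).copy();(cx,cy),s,a=cv2.minAreaRect(P); print("tray",cx,cy,s,a,len(P))
a=a if a<45 else a-90
c,s_=np.cos(np.radians(a)),np.sin(np.radians(a))
for l in((44,44),(-44,44),(44,-44),(-44,-44)): print(l,round(cx+1+c*l[0]-s_*l[1],1),round(cy+.5+s_*l[0]+c*l[1],1))
E
python3 tray.py; python3 go.py
```

```text
time_s: 34.83
tool_pos: [539.9, -242.3, 270.2]
eef_rot: [179.8, -0.4, 0.6]
ft_force: [0.8, 0.5, -3.0]
grip_width: 17.1
grasp_force: 30.0
tray 599.9100952148438 244.9711151123047 (188.4901580810547, 188.46531677246094) 10.958061218261719 741
(44, 44) 635.7 297.0
(-44, 44) 549.3 280.3
(44, -44) 652.5 210.6
(-44, -44) 566.1 193.9
t 34.9 p [ 539.5 -242.2  268.8] rot [179.8  -0.3   0.6] F [ 0.2  0.3 -4. ] w 17.3 g 30.0
```

The tray has already been knocked about 28 mm in x, so I use the fresh reading.

```bash
python3 -m jog '5 -14 0 0 0 0 -1;5.2 -28 0 0 0 0 -1;5.2 -28 0 0 0 0 -1;5.2 -28 0 0 0 0 -1;5.2 -28 0 0 0 0 -1;5.2 -28 0 0 0 0 -1;5.2 -28 0 0 0 0 -1;5.2 -28 0 0 0 0 -1;5.2 -28 0 0 0 0 -1;5.2 -28 0 0 0 0 -1'
python3 -m jog '5.2 -28 0 0 0 0 -1;5.2 -28 0 0 0 0 -1;5.2 -28 0 0 0 0 -1;5.2 -28 0 0 0 0 -1;5.2 -28 0 0 0 0 -1;5.2 -28 0 0 0 0 -1;5.2 -28 0 0 0 0 -1;5.2 -28 0 0 0 0 -1;5 -28 0 0 0 0 -1;4 -20 0 0 0 0 -1'
python3 -m jog '0 0 0 0 0 0 -1;0 0 0 0 0 0 -1;0 0 0 0 0 0 -1;0 0 8 0 0 0 -1;0 0 20 0 0 0 -1;0 0 25 0 0 0 -1;0 0 25 0 0 0 -1;0 0 20 0 0 0 -1;0 0 12 0 0 0 -1;0 0 0 0 0 0 -1'
python3 go.py 635.7 297 70 0.6; python3 tray.py
```

```text
time_s: 35.72
tool_pos: [586.5, 26.0, 264.2]
eef_rot: [180.0, 0.1, 0.6]
ft_force: [0.1, -0.3, -4.4]
grip_width: 16.6
grasp_force: 30.0
time_s: 36.55
tool_pos: [633.8, 300.4, 263.5]
eef_rot: [-179.9, 0.1, 0.7]
ft_force: [-1.4, 1.4, -4.2]
grip_width: 17.4
grasp_force: 30.0
time_s: 37.38
tool_pos: [633.3, 294.4, 150.8]
eef_rot: [179.8, 0.3, 0.5]
ft_force: [-0.4, -0.5, -4.4]
grip_width: 17.2
grasp_force: 30.0
t 37.4 p [633.3 294.4 150.8] rot [179.8   0.3   0.5] F [-0.4 -0.5 -4.4] w 17.2 g 30.0
turn first (tool rotvec) [ 0.21  0.32 -0.11] then shift [ 2.4 -2.6 80.8]
tray 605.0294189453125 218.31072998046875 (188.54295349121094, 134.42201232910156) 10.970494270324707 332
(44, 44) 640.9 270.4
(-44, 44) 554.5 253.6
(44, -44) 657.6 184.0
(-44, -44) 571.2 167.2
```

```bash
python3 -m jog '0.5 -0.5 10 0 0 0 -1;0.5 -0.5 15 0 0 0 -1;0.5 -0.5 15 0 0 0 -1;0.5 -0.5 13 0 0 0 -1;0 0 10 0 0 0 -1;0 0 6 0 0 0 -1;0 0 3 0 0 0 -1;0 0 2 0 0 0 -1;0 0 0 0 0 0 -1;0 0 0 0 0 0 -1'
python3 go.py 635.7 297 69 0.6
```

```text
time_s: 38.27
tool_pos: [637.1, 299.6, 81.6]
eef_rot: [-180.0, -0.1, 0.6]
ft_force: [0.9, -0.4, -4.3]
grip_width: 17.0
grasp_force: 30.0
t 38.3 p [637.1 299.6  81.6] rot [-1.8e+02 -1.0e-01  6.0e-01] F [ 0.9 -0.4 -4.3] w 17.0 g 30.0
turn first (tool rotvec) [-0.02 -0.06 -0.  ] then shift [-1.4  2.6 12.6]
```

```bash
python3 -m jog '-1 1.5 4 0 0 0 -1;-0.4 1 4 0 0 0 -1;0 0 2 0 0 0 -1;0 0 1 0 0 0 -1;0 0 0.5 0 0 0 -1;0 0 0.3 0 0 0 -1;0 0 0.3 0 0 0 -1;0 0 0 0 0 0 -1;0 0 0 0 0 0 -1;0 0 0 0 0 0 -1'
python3 -m jog '0 0 0.3 0 0 0 -1;0 0 0 0 0 0 -1;0 0 0.3 0 0 0 -1;0 0 0 0 0 0 -1;0 0 0.3 0 0 0 -1;0 0 0 0 0 0 -1;0 0 0 0 0 0 -1;0 0 0 0 0 0 -1;0 0 0 0 0 0 -1;0 0 0 0 0 0 -1'
```

```text
time_s: 39.1
tool_pos: [635.4, 296.8, 68.9]
eef_rot: [180.0, -0.0, 0.6]
ft_force: [0.2, -0.0, -5.2]
grip_width: 17.1
grasp_force: 30.0
time_s: 39.93
tool_pos: [635.4, 296.9, 68.8]
eef_rot: [180.0, -0.0, 0.6]
ft_force: [-3.3, -2.2, 5.7]
grip_width: 17.1
grasp_force: 30.0
```

```bash
python3 -m jog '0 0 -0.5 0 0 0 -1;0 0 0 0 0 0 0;0 0 0 0 0 0 0;0 0 0 0 0 0 0;0 0 0 0 0 0 0;0 0 0 0 0 0 0;0 0 -2 0 0 0 0;0 0 -10 0 0 0 0;0 0 -20 0 0 0 0;0 0 -25 0 0 0 0'
python3 -m jog '0 0 -25 0 0 0 0;0 0 -25 0 0 0 0;0 0 -25 0 0 0 0;0 0 -15 0 0 0 0;0 14 0 0 0 0 0;0 28 0 0 0 0 0;0 28 0 0 0 0 0;0 28 0 0 0 0 0;0 28 0 0 0 0 0;0 28 0 0 0 0 0'
python3 -m jog '-1 28 0 0 0 0 0;-1 28 0 0 0 0 0;-1 28 0 0 0 0 0;-1 28 0 0 0 0 0;-1 28 0 0 0 0 0;-1 28 0 0 0 0 0;-1 28 0 0 0 0 0;-1 28 0 0 0 0 0;-1 28 0 0 0 0 0;-1 20 0 0 0 0 0'
python3 -m jog '0 0 0 0 0 0 0;0 0 0 0 0 0 0;0 0 0 0 0 0 0;0 0 8 0 0 0 0;0 0 12 0 0 0 0;0 0 12 0 0 0 0;0 0 8 0 0 0 0;0 0 0 0 0 0 0;0 0 0 0 0 0 0;0 0 0 0 0 0 0'
python3 go.py 625.4 -151.3 97 0.6; python3 tray.py
```

```text
time_s: 40.77
tool_pos: [634.4, 296.2, 124.8]
eef_rot: [179.9, 0.2, 0.6]
ft_force: [-0.0, -0.1, -0.3]
grip_width: 43.2
grasp_force: 0.0
time_s: 41.6
tool_pos: [636.3, 140.0, 214.7]
eef_rot: [179.9, 0.1, 0.6]
ft_force: [-0.4, 0.1, -0.7]
grip_width: 43.4
grasp_force: 0.0
time_s: 42.43
tool_pos: [628.3, -134.1, 214.6]
eef_rot: [179.9, 0.1, 0.4]
ft_force: [0.0, -0.4, -0.5]
grip_width: 43.6
grasp_force: 0.0
time_s: 43.27
tool_pos: [630.0, -129.2, 175.5]
eef_rot: [-180.0, -0.0, 0.6]
ft_force: [0.4, 0.5, -0.2]
grip_width: 43.5
grasp_force: 0.0
t 43.3 p [ 630.  -129.2  175.5] rot [-180.    -0.     0.6] F [ 0.4  0.5 -0.2] w 43.5 g 0.0
turn first (tool rotvec) [-0.   -0.01  0.01] then shift [-4.8 22.1 78.5]
tray 600.4205932617188 244.97528076171875 (189.45797729492188, 188.2513427734375) 10.915019035339355 790
(44, 44) 636.3 297.0
(-44, 44) 549.9 280.3
(44, -44) 653.0 210.6
(-44, -44) 566.5 193.9
```

Tray stayed put; now over coil2.

```bash
python3 -m jog '-2 9 0 0 0 0 0;-2.8 9 0 0 0 0 0;0 4 0 0 0 0 0;0 0 0 0 0 0 0;0 0 10 0 0 0 0;0 0 15 0 0 0 0;0 0 15 0 0 0 0;0 0 5 0 0 0 0;0 0 0 0 0 0 0;0 0 0 0 0 0 0'
python3 go.py 625.4 -151.3 97 0.6
```

```text
time_s: 44.15
tool_pos: [625.2, -151.0, 130.2]
eef_rot: [-180.0, 0.0, 0.6]
ft_force: [0.1, -0.0, -0.2]
grip_width: 43.4
grasp_force: 0.0
t 44.1 p [ 625.2 -151.   130.2] rot [-180.     0.     0.6] F [ 0.1 -0.  -0.2] w 43.4 g 0.0
turn first (tool rotvec) [-0.02  0.02  0.02] then shift [ 0.2  0.3 33.2]
```

```bash
python3 -m jog '0 0.3 8 0 0 0 0;0 0 10 0 0 0 0;0 0 8 0 0 0 0;0 0 5 0 0 0 0;0 0 2 0 0 0 0;0 0 0 0 0 0 0;0 0 0 0 0 0 0;0 0 0 0 0 0 -1;0 0 0 0 0 0 -1;0 0 0 0 0 0 -1'
python3 -m jog '0 0 0 0 0 0 -1;0 0 0 0 0 0 -1;0 0 0 0 0 0 -1;0 0 0 0 0 0 -1;0 0 0 0 0 0 -1;0 0 0 0 0 0 -1;0 0 0 0 0 0 -1;0 0 0 0 0 0 -1;0 0 0 0 0 0 -1;0 0 0 0 0 0 -1'
```

```text
time_s: 44.98
tool_pos: [625.5, -151.7, 97.9]
eef_rot: [180.0, -0.0, 0.6]
ft_force: [0.0, 0.6, -0.1]
grip_width: 30.9
grasp_force: 0.0
time_s: 45.82
tool_pos: [625.3, -151.5, 97.6]
eef_rot: [-180.0, -0.0, 0.6]
ft_force: [-0.4, 0.3, 2.4]
grip_width: 17.0
grasp_force: 30.0
```

```bash
python3 -m jog '0.7 0 -1 0 0 0 -1;-1.4 0 -1 0 0 0 -1;1.4 0 -1 0 0 0 -1;-1.4 0 -1.2 0 0 0 -1;1.4 0 -1.2 0 0 0 -1;-1.4 0 -1.2 0 0 0 -1;1.4 0 -1.2 0 0 0 -1;-1.4 0 -1.2 0 0 0 -1;1.4 0 -1.2 0 0 0 -1;-0.7 0 -1.2 0 0 0 -1'
python3 -m jog '0.7 0 -1.5 0 0 0 -1;-1.4 0 -1.5 0 0 0 -1;1.4 0 -1.5 0 0 0 -1;-1.4 0 -1.5 0 0 0 -1;1.4 0 -1.5 0 0 0 -1;-1.4 0 -1.5 0 0 0 -1;1.4 0 -1.5 0 0 0 -1;-1.4 0 -1.5 0 0 0 -1;1.4 0 -1.5 0 0 0 -1;-0.7 0 -1.5 0 0 0 -1'
python3 go.py 653 210.6 265 0.6
```

```text
time_s: 46.65
tool_pos: [624.7, -151.7, 108.8]
eef_rot: [180.0, 0.1, 0.6]
ft_force: [2.4, 0.1, -11.5]
grip_width: 17.4
grasp_force: 30.0
time_s: 47.48
tool_pos: [625.0, -151.8, 124.5]
eef_rot: [180.0, 0.0, 0.6]
ft_force: [-2.1, 0.9, -4.8]
grip_width: 17.4
grasp_force: 30.0
t 47.5 p [ 625.  -151.8  124.5] rot [180.    0.    0.6] F [-2.1  0.9 -4.8] w 17.4 g 30.0
turn first (tool rotvec) [ 0.02  0.04 -0.01] then shift [  31.8 -362.1 -140.5]
```

```bash
python3 -m jog '0 0 -3 0 0 0 -1;0 0 -6 0 0 0 -1;0 0 -10 0 0 0 -1;0 0 -15 0 0 0 -1;0 0 -20 0 0 0 -1;0 0 -20 0 0 0 -1;0 0 -20 0 0 0 -1;0 0 -20 0 0 0 -1;0 0 -12 0 0 0 -1;2 -12 0 0 0 0 -1'
python3 -m jog '2.2 -27 0 0 0 0 -1;2.2 -27 0 0 0 0 -1;2.2 -27 0 0 0 0 -1;2.3 -27 0 0 0 0 -1;2.3 -27 0 0 0 0 -1;2.3 -27 0 0 0 0 -1;2.3 -27 0 0 0 0 -1;2.3 -27 0 0 0 0 -1;2.3 -27 0 0 0 0 -1;2.3 -27 0 0 0 0 -1'
python3 -m jog '2.3 -27 0 0 0 0 -1;2.3 -27 0 0 0 0 -1;2.3 -18 0 0 0 0 -1;0.2 -8 0 0 0 0 -1;0 0 0 0 0 0 -1;0 0 0 0 0 0 -1;0 0 10 0 0 0 -1;0 0 20 0 0 0 -1;0 0 20 0 0 0 -1;0 0 15 0 0 0 -1'
python3 -m jog '0 0 15 0 0 0 -1;0 0 15 0 0 0 -1;0 0 10 0 0 0 -1;0 0 0 0 0 0 -1;0 0 0 0 0 0 -1;0 0 0 0 0 0 -1;0 0 0 0 0 0 -1;0 0 0 0 0 0 -1;0 0 0 0 0 0 -1;0 0 0 0 0 0 -1'
python3 go.py 653 210.6 59.5 0.6
```

```text
time_s: 48.32
tool_pos: [628.7, -143.2, 254.6]
eef_rot: [179.7, -0.4, 0.3]
ft_force: [0.7, -0.2, -3.0]
grip_width: 17.0
grasp_force: 30.0
time_s: 49.15
tool_pos: [646.1, 133.1, 248.9]
eef_rot: [-180.0, 0.1, 0.6]
ft_force: [-0.0, -0.3, -3.5]
grip_width: 17.4
grasp_force: 30.0
time_s: 49.98
tool_pos: [653.1, 207.4, 182.3]
eef_rot: [179.9, 0.1, 0.4]
ft_force: [-1.0, -0.8, -3.9]
grip_width: 17.2
grasp_force: 30.0
time_s: 50.82
tool_pos: [653.4, 210.8, 145.4]
eef_rot: [-180.0, -0.0, 0.6]
ft_force: [0.4, -0.7, -4.2]
grip_width: 17.4
grasp_force: 30.0
t 50.8 p [653.4 210.8 145.4] rot [-180.    -0.     0.6] F [ 0.4 -0.7 -4.2] w 17.4 g 30.0
turn first (tool rotvec) [-0.   -0.05  0.  ] then shift [-0.4  0.2 85.9]
```

```bash
python3 -m jog '0 0 8 0 0 0 -1;0 0 14 0 0 0 -1;0 0 16 0 0 0 -1;0 0 16 0 0 0 -1;0 0 13 0 0 0 -1;0 0 9 0 0 0 -1;0 0 5 0 0 0 -1;0 0 2 0 0 0 -1;0 0 0 0 0 0 -1;0 0 0 0 0 0 -1'
python3 -m jog '0 0 0.6 0 0 0 -1;0 0 0.5 0 0 0 -1;0 0 0.5 0 0 0 -1;0 0 0.5 0 0 0 -1;0 0 0.4 0 0 0 -1;0 0 0.3 0 0 0 -1;0 0 0.2 0 0 0 -1;0 0 0 0 0 0 -1;0 0 0 0 0 0 -1;0 0 0 0 0 0 -1'
```

```text
time_s: 51.65
tool_pos: [653.8, 211.0, 62.6]
eef_rot: [-180.0, -0.1, 0.6]
ft_force: [0.2, -0.4, -2.6]
grip_width: 17.3
grasp_force: 30.0
time_s: 52.48
tool_pos: [653.3, 210.8, 59.9]
eef_rot: [180.0, -0.0, 0.6]
ft_force: [-3.5, -1.6, 4.8]
grip_width: 17.4
grasp_force: 30.0
```

```bash
python3 -m jog '0 0 -0.4 0 0 0 -1;0 0 0 0 0 0 0;0 0 0 0 0 0 0;0 0 0 0 0 0 0;0 0 0 0 0 0 0;0 0 0 0 0 0 0;0 0 -2 0 0 0 0;0 0 -10 0 0 0 0;0 0 -20 0 0 0 0;0 0 -25 0 0 0 0'
python3 -m jog '0 0 -25 0 0 0 0;0 0 -25 0 0 0 0;0 0 -25 0 0 0 0;0 0 -20 0 0 0 0;0 0 -5 0 0 0 0;-1 14 0 0 0 0 0;-2 28 0 0 0 0 0;-2 28 0 0 0 0 0;-2 28 0 0 0 0 0;-2 28 0 0 0 0 0'
python3 -m jog '-2 28 0 0 0 0 0;-2 28 0 0 0 0 0;-2 28 0 0 0 0 0;-2 28 0 0 0 0 0;-2 28 0 0 0 0 0;-2 28 0 0 0 0 0;-2 28 0 0 0 0 0;-2 28 0 0 0 0 0;-2 28 0 0 0 0 0;-2 28 0 0 0 0 0'
python3 -m jog '-2 20 0 0 0 0 0;-0.5 10 0 0 0 0 0;0 0 0 0 0 0 0;0 0 0 0 0 0 0;0 0 8 0 0 0 0;0 0 15 0 0 0 0;0 0 15 0 0 0 0;0 0 0 0 0 0 0;0 0 0 0 0 0 0;0 0 0 0 0 0 0'
python3 go.py 626.5 -240.6 77.5 0.6; python3 tray.py
```

```text
time_s: 53.32
tool_pos: [652.2, 210.2, 115.7]
eef_rot: [180.0, 0.2, 0.6]
ft_force: [0.9, 0.0, -0.3]
grip_width: 43.5
grasp_force: 0.0
time_s: 54.15
tool_pos: [644.2, 81.6, 214.1]
eef_rot: [179.9, 0.2, 0.6]
ft_force: [0.7, -0.3, -0.2]
grip_width: 43.4
grasp_force: 0.0
time_s: 54.98
tool_pos: [626.4, -198.2, 214.2]
eef_rot: [-180.0, 0.2, 0.5]
ft_force: [0.2, 0.4, 0.8]
grip_width: 43.5
grasp_force: 0.0
time_s: 55.82
tool_pos: [626.8, -224.3, 178.8]
eef_rot: [-180.0, -0.0, 0.7]
ft_force: [-0.3, 0.2, 0.3]
grip_width: 43.7
grasp_force: 0.0
t 55.8 p [ 626.8 -224.3  178.8] rot [-180.    -0.     0.7] F [-0.3  0.2  0.3] w 43.7 g 0.0
turn first (tool rotvec) [-0.01 -0.04  0.1 ] then shift [ -0.5  16.3 101.3]
tray 600.7041625976562 245.2222137451172 (189.72152709960938, 188.70957946777344) 10.891138076782227 837
(44, 44) 636.6 297.2
(-44, 44) 550.2 280.6
(44, -44) 653.2 210.8
(-44, -44) 566.8 194.2
```

```bash
python3 -m jog '-0.3 8 0 0 0 0.1 0;-0.2 8 0 0 0 0 0;0 0 5 0 0 0 0;0 0 12 0 0 0 0;0 0 15 0 0 0 0;0 0 15 0 0 0 0;0 0 10 0 0 0 0;0 0 5 0 0 0 0;0 0 0 0 0 0 0;0 0 0 0 0 0 0'
python3 go.py 626.5 -240.6 77.5 0.6
```

```text
time_s: 56.7
tool_pos: [626.0, -241.5, 116.2]
eef_rot: [-180.0, 0.0, 0.5]
ft_force: [0.5, 0.1, 0.0]
grip_width: 43.7
grasp_force: 0.0
t 56.7 p [ 626.  -241.5  116.2] rot [-180.     0.     0.5] F [0.5 0.1 0. ] w 43.7 g 0.0
turn first (tool rotvec) [-0.01  0.   -0.1 ] then shift [ 0.5 -0.9 38.7]
```

```bash
python3 -m jog '0.3 -0.6 10 0 0 0 0;0 0 12 0 0 0 0;0 0 8 0 0 0 0;0 0 5 0 0 0 0;0 0 3 0 0 0 0;0 0 0 0 0 0 0;0 0 0 0 0 0 0;0 0 0 0 0 0 -1;0 0 0 0 0 0 -1;0 0 0 0 0 0 -1'
python3 -m jog '0 0 0 0 0 0 -1;0 0 0 0 0 0 -1;0 0 0 0 0 0 -1;0 0 0 0 0 0 -1;0 0 0 0 0 0 -1;0 0 0 0 0 0 -1;0 0 0 0 0 0 -1;0 0 0 0 0 0 -1;0 0 0 0 0 0 -1;0 0 0 0 0 0 -1'
```

```text
time_s: 57.53
tool_pos: [626.5, -241.2, 78.8]
eef_rot: [180.0, -0.0, 0.5]
ft_force: [-0.3, -0.7, -0.1]
grip_width: 30.7
grasp_force: 0.0
time_s: 58.37
tool_pos: [626.3, -241.4, 78.5]
eef_rot: [180.0, -0.0, 0.5]
ft_force: [0.8, -1.6, 2.8]
grip_width: 17.1
grasp_force: 30.0
```

```bash
python3 -m jog '0.7 0 -1 0 0 0 -1;-1.4 0 -1 0 0 0 -1;1.4 0 -1 0 0 0 -1;-1.4 0 -1.2 0 0 0 -1;1.4 0 -1.2 0 0 0 -1;-1.4 0 -1.2 0 0 0 -1;1.4 0 -1.2 0 0 0 -1;-1.4 0 -1.2 0 0 0 -1;1.4 0 -1.2 0 0 0 -1;-0.7 0 -1.2 0 0 0 -1'
python3 -m jog '0.7 0 -1.5 0 0 0 -1;-1.4 0 -1.5 0 0 0 -1;1.4 0 -1.5 0 0 0 -1;-1.4 0 -1.5 0 0 0 -1;1.4 0 -1.5 0 0 0 -1;-1.4 0 -1.5 0 0 0 -1;1.4 0 -1.5 0 0 0 -1;-1.4 0 -1.5 0 0 0 -1;1.4 0 -1.5 0 0 0 -1;-0.7 0 -1.5 0 0 0 -1'
python3 go.py 566.8 194.2 250 0.6
```

```text
time_s: 59.2
tool_pos: [625.7, -240.4, 88.8]
eef_rot: [-179.9, 0.1, 0.5]
ft_force: [4.7, -2.0, -11.4]
grip_width: 17.1
grasp_force: 30.0
time_s: 60.03
tool_pos: [625.4, -241.2, 105.2]
eef_rot: [180.0, 0.1, 0.5]
ft_force: [-0.7, 0.5, -4.1]
grip_width: 16.8
grasp_force: 30.0
t 60.0 p [ 625.4 -241.2  105.2] rot [1.8e+02 1.0e-01 5.0e-01] F [-0.7  0.5 -4.1] w 16.8 g 30.0
turn first (tool rotvec) [ 0.02  0.12 -0.11] then shift [ -54.  -436.  -144.8]
```

```bash
python3 -m jog '0 0 -3 0 0 0 -1;0 0 -6 0 0 0 -1;0 0 -10 0 0 0 -1;0 0 -15 0 0 0 -1;0 0 -20 0 0 0 -1;0 0 -20 0 0 0 -1;0 0 -20 0 0 0 -1;0 0 -20 0 0 0 -1;0 0 -15 0 0 0 -1;0 0 -3 0 0 0 -1'
python3 -m jog '-1.6 -13 0 0 0 0 -1;-3.2 -26 0 0 0 0 -1;-3.2 -26 0 0 0 0 -1;-3.2 -26 0 0 0 0 -1;-3.2 -26 0 0 0 0 -1;-3.2 -26 0 0 0 0 -1;-3.2 -26 0 0 0 0 -1;-3.2 -26 0 0 0 0 -1;-3.2 -26 0 0 0 0 -1;-3.2 -26 0 0 0 0 -1'
python3 -m jog '-3.2 -26 0 0 0 0 -1;-3.2 -26 0 0 0 0 -1;-3.2 -26 0 0 0 0 -1;-3.2 -26 0 0 0 0 -1;-3.2 -26 0 0 0 0 -1;-3.2 -26 0 0 0 0 -1;-3.2 -22 0 0 0 0 -1;-1 -10 0 0 0 0 -1;0 0 0 0 0 0 -1;0 0 0 0 0 0 -1'
python3 -m jog '0 0 0 0 0 0 -1;0 0 8 0 0 0 -1;0 0 20 0 0 0 -1;0 0 20 0 0 0 -1;0 0 20 0 0 0 -1;0 0 20 0 0 0 -1;0 0 12 0 0 0 -1;0 0 0 0 0 0 -1;0 0 0 0 0 0 -1;0 0 0 0 0 0 -1'
python3 go.py 566.8 194.2 40 0.6
```

```text
time_s: 60.87
tool_pos: [628.5, -241.4, 242.4]
eef_rot: [179.8, -0.5, 0.5]
ft_force: [1.1, 0.2, -1.6]
grip_width: 17.4
grasp_force: 30.0
time_s: 61.7
tool_pos: [592.2, 8.1, 235.5]
eef_rot: [-180.0, 0.1, 0.5]
ft_force: [-0.4, -0.1, -2.4]
grip_width: 17.3
grasp_force: 30.0
time_s: 62.53
tool_pos: [568.2, 193.1, 236.0]
eef_rot: [179.9, 0.0, 0.5]
ft_force: [-0.3, -0.3, -2.9]
grip_width: 17.2
grasp_force: 30.0
time_s: 63.37
tool_pos: [569.6, 193.4, 137.8]
eef_rot: [-180.0, -0.1, 0.5]
ft_force: [0.8, -0.2, -2.4]
grip_width: 17.6
grasp_force: 30.0
t 63.4 p [569.6 193.4 137.8] rot [-1.8e+02 -1.0e-01  5.0e-01] F [ 0.8 -0.2 -2.4] w 17.6 g 30.0
turn first (tool rotvec) [-0.03 -0.1  -0.15] then shift [-2.8 -0.8 97.8]
```

```bash
python3 -m jog '-1 -0.4 8 0 0 0 -1;-1 0 16 0 0 0 -1;-0.8 0 18 0 0 0 -1;0 0 18 0 0 0 -1;0 0 14 0 0 0 -1;0 0 10 0 0 0 -1;0 0 6 0 0 0 -1;0 0 3 0 0 0 -1;0 0 0 0 0 0 -1;0 0 0 0 0 0 -1'
python3 -m jog '0 0 0.6 0 0 0 -1;0 0 0.6 0 0 0 -1;0 0 0.6 0 0 0 -1;0 0 0.5 0 0 0 -1;0 0 0.4 0 0 0 -1;0 0 0.3 0 0 0 -1;0 0 0.2 0 0 0 -1;0 0 0 0 0 0 -1;0 0 0 0 0 0 -1;0 0 0 0 0 0 -1'
```

```text
time_s: 64.2
tool_pos: [566.4, 194.2, 44.3]
eef_rot: [-180.0, -0.1, 0.5]
ft_force: [-0.2, 0.2, -2.9]
grip_width: 17.6
grasp_force: 30.0
time_s: 65.03
tool_pos: [565.8, 193.8, 40.5]
eef_rot: [180.0, 0.0, 0.5]
ft_force: [-0.8, -1.2, -0.8]
grip_width: 17.0
grasp_force: 30.0
```

```bash
python3 -m jog '0 0 0.3 0 0 0 -1;0 0 0 0 0 0 -1;0 0 0 0 0 0 0;0 0 0 0 0 0 0;0 0 0 0 0 0 0;0 0 0 0 0 0 0;0 0 0 0 0 0 0;0 0 -2 0 0 0 0;0 0 -10 0 0 0 0;0 0 -20 0 0 0 0'
python3 -m jog '0 0 -25 0 0 0 0;0 0 -25 0 0 0 0;0 0 -25 0 0 0 0;0 0 -25 0 0 0 0;0 0 -25 0 0 0 0;0 0 -20 0 0 0 0;0 20 0 0 0 0 0;0 30 0 0 0 0 0;0 30 0 0 0 0 0;0 30 0 0 0 0 0'
python3 -m jog '0 30 0 0 0 0 0;0 30 0 0 0 0 0;0 30 0 0 0 0 0;0 30 0 0 0 0 0;0 30 0 0 0 0 0;0 30 0 0 0 0 0;0 20 0 0 0 0 0;0 0 0 0 0 0 0;0 0 0 0 0 0 0;0 0 0 0 0 0 0'
python3 - <<'E'
from h import *
im,d=grab_frame("top");cv2.imwrite("pics/top9.png",im[:,:,::-1]);C=cloud("top",d)
for n,x,y,h in(("coil3",635.6,297,96),("coil2",653.3,210.8,86),("coil0",566,194,66)):
    m=(np.hypot(C[...,0]-x,C[...,1]-y)<20)&(np.abs(C[...,2]-h)<4);print(n,m.sum(),np.round(np.median(C[m],0),1))
cv2.imwrite("pics/top9c.png",cv2.resize(im[110:290,130:470,::-1],None,fx=2.3,fy=2.3))
E
python3 tray.py
```

```text
time_s: 65.87
tool_pos: [564.1, 193.1, 70.7]
eef_rot: [179.9, 0.3, 0.5]
ft_force: [-0.6, -1.0, -0.3]
grip_width: 43.6
grasp_force: 0.0
time_s: 66.7
tool_pos: [566.7, 83.2, 218.3]
eef_rot: [180.0, -0.1, 0.6]
ft_force: [0.2, -0.4, -0.6]
grip_width: 43.6
grasp_force: 0.0
time_s: 67.53
tool_pos: [568.7, -114.8, 217.8]
eef_rot: [-180.0, -0.0, 0.6]
ft_force: [-0.3, 1.6, 0.7]
grip_width: 43.6
grasp_force: 0.0
coil3 36 [632.9 295.5  95.2]
coil2 31 [649.1 210.9  85.7]
coil0 35 [564.3 193.5  65.4]
tray 600.1427612304688 245.320068359375 (188.46270751953125, 188.88739013671875) 10.993878364562988 1160
(44, 44) 635.9 297.4
(-44, 44) 549.6 280.6
(44, -44) 652.7 211.0
(-44, -44) 566.3 194.2
```

View pics/top9c.png

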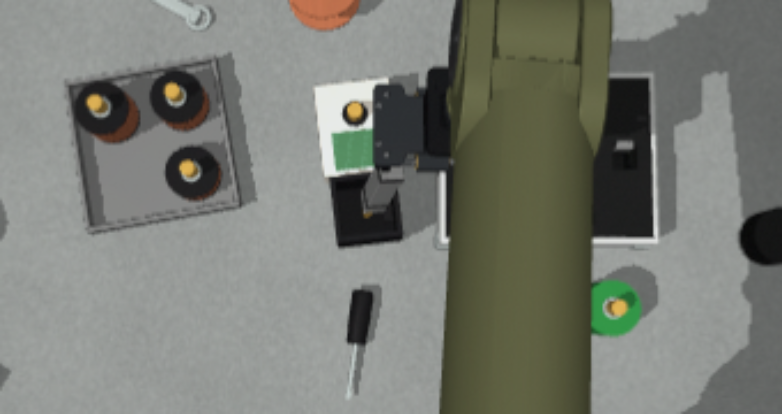

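All three coils stand upright in the tray: coil3 at about (172,156), coil2 at (206,151) and coil0 at (213,184) in the full image. The probe rests in the well at about (291,195), and the arm is clear.

```bash
python3 -c "
from workcell import env
print(env.hand_in())"
```

```text
the job is handed in; nothing more can be done
None
```

I handed the job in with every step done in the order asked, at about 68 s of the 210 s allowed: probe proved on the tester, coil0, coil2 and coil3 (no coil1 in the case) touched shortest to tallest, probe let go in the well, and all three coils upright in the tray, which had been knocked about 28 mm and was measured again first; no verdict came back.

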